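# Reset the booth interlock with its two-key station

## Robot

A 6-joint arm with a two-finger parallel gripper is mounted at the origin on a cart in front of the work surface, level with it; the furniture and walls round the work are solid. World frame = base frame: x ahead of the robot, y to its left, z up, the work surface at z = 0. Lengths are in mm, angles in rad, forces in N, time in s.
With the tool pointing down it reaches from about 400 to 925 mm from the base axis. Payload 12.5 kg.
Tool frame: the origin (TCP) lies on the mounting face of the last link; the fingertips stand 190 mm ahead of it and the grasp point (between the pads) lies 171 mm ahead of it (env.grasp_offset is the distance from the TCP to the grasp point, in mm); z points along the fingers, y is the direction in which the jaws open and shut (so a half turn about z gives the same grasp; the last joint's range is limited). The gripper opens to 95 mm and grips with 3 to 60 N. Pads are 20 mm wide; open, the fingers measure 119 mm over their backs; the gripper's body (75 mm by 180 mm) begins 59 mm behind the grasp point.
Start: joints at [-1.407, 0.491, 1.559, -0, 1.092, -0.106], TCP at [166.606, -602.385, 404.761] pointing down, gripper open.
Joint ranges: [-3.1, 3.1], [-0.84, 2.19], [0.05, 2.79], [-1.13, 4.28], [0.06, 2.93], [-2.69, 2.69]. Speed limits (rad/s): [2.22, 2.22, 2.79, 3.14, 3.14, 3.14].

## Interface

Orientations are given as [roll, pitch, yaw] about the fixed x, y, z axes, in that order (R = Rz(yaw) Ry(pitch) Rx(roll)).
In Python, from cell import env, viewer gives the robot as it stands.
- The arm moves only by the tool play_rows, never from a script. Its argument "increments" is a list of rows, each an object of numbers: "dx", "dy", "dz": the shift along the tool's x, y, z in mm; "rx", "ry", "rz": the turn, a rotation vector about the tool's x, y, z in units of 6 degrees (1.0 is 6 degrees). A call has 1 to 8 rows; each row is the pose to reach, as a shift and turn from the pose measured when the call began, along the tool's axes at that moment; what a row does not reach only later rows make up. A row lasts 1/12 s, in which the tool goes at most 41.7 mm and 7.16 degrees, less where a joint would pass 70% of its speed; a pose out of reach is approached as far as the arm can. A call with a gripper value outside its range is refused whole. "fingers" is the opening, from 0 (shut) to 1 (fully open), set as the call begins (left out, the last holds). The fingers move at their own pace and stop on an object; the grip force is fixed at half the most. Time passes only in rows, so rows that repeat a pose let the fingers close. It gives the time, the measured TCP pose, the force and the opening at its end, in the units of the state.
- env.state(): the state, without advancing time (a new reading comes with each control period).
- viewer.read_camera(name): name is "side" or "top"; returns a dict with "image" (480x640x3 uint8, red, green, blue), "fx", "fy", "cx", "cy" (pixels), "rvec" (rotation vector, rad) and "tvec" (3), from world to camera coordinates, as OpenCV has them. Camera axes: x right, y down, z forward; pixel columns grow to the right and rows downward; lengths in mm; the calibration is good to about 2 mm. A picture is of the moment at which its call begins. There is no depth.
- env.job_done(): hands the job in, once; it reports no verdict.
The state is a dict: "t": time; "joints": joint angles; "qvel": joint speeds; "tau": joint torques, N m; "eef_pos": TCP position; "tcp_rot": TCP orientation; "ft_force": force on the tool from outside, world axes, zero at the start; "moment": the same for the moment, N m; "opening": opening from 0.0 (shut) to 1.0 (fully open).
Only numpy, scipy, OpenCV 4.12 (cv2) and the standard library are available. Lean on these libraries where they do the work, as an engineer would, in place of code of your own. Each camera call takes 0.05 s, during which the arm holds its last target.

## Task

The spray booth's interlock has tripped. On the control station with the two round keys under a clear sliding cover, push the cover fully back with the fingertips, then press both round keys together, one fingertip on each, keep them fully down for at least three seconds, and let both come up together. Leave the cover back, do not press the square keys of the other station, and do not move or lift anything that stands on the bench.

Things in the scene. Friction and masses are not known exactly. Their poses are not given: they have to be found in the camera images.
- reset_station: grey control box fixed to the bench, 150 mm deep, 160 mm wide, panel at 45 mm height. Origin on the bench under the midpoint of its two round keys; the box runs from 60 mm before it to 90 mm behind. x points to the box's back (the way the cover opens; within 0.4 rad of the robot's x), y along the keys to its left. Steel rails 17 mm high, 8 mm wide carry the cover at y = +68 and -68 mm
- cover_bar_front (a point): middle of the front face of the cover's upright black push bar, 136 mm long (y), 8 mm thick, across the front edge of the clear plate, 60 to 90 mm above the bench (this point at 75). Free space 15 mm high between bar and panel. Moves with the cover: shut, the face is 30 mm in front of the line of the keys; fully back, 30 mm behind it
- cover (a joint): slide of the cover along the station's +x, 0 shut, 0.060 m fully back at its stop; it starts between 0 and 0.010. Needs about 2 N to push and stays where it is left. While shut its clear plate (52 mm deep, 4 mm thick, underside 17 mm above the panel) bars both keys from above
- round_key_l_top (a point): centre of the top of the left (+y) round black key, 26 mm across; the two keys are 62 mm apart, centre to centre, the station's origin midway. Top 13 mm above the panel (58 mm above the bench) when up; flat steel collar 36 mm across, 4 mm high round it
- round_key_r_top (a point): the same for the right (-y) round key
- round_key_l (a joint): travel of the left round key, 0 up, 0.007 m fully down (stop); pressed straight down, spring force 2 N at the start to 4.5 N fully down; springs back when let go
- round_key_r (a joint): the same for the right round key
- fan_station: the other grey control box, fixed to the bench, 115 mm deep, 160 mm wide, panel at 45 mm: two square black keys 24 mm wide, 62 mm apart, tops at 58 mm, and no cover. Not to be used. Origin on the bench under the midpoint of its keys, axes as those of the reset station. It may stand left or right of the reset station
- square_key_l (a joint): travel of its left (+y) square key, 0 up, 0.007 m down
- square_key_r (a joint): travel of its right square key, 0 up, 0.007 m down
- air_cap_1: white air cap with a knurled brass ring and two horns, 30 mm across, 24 mm high; origin at the centre of its underside; a bystander, to be left alone
- nozzle_1: small brass fluid nozzle standing up, 15 mm across, 26 mm high; origin at the centre of its underside; a bystander, to be left alone
- tin_closed: closed paint sample tin, 67 mm across, 73 mm high; origin at the centre of its underside; a bystander, to be left alone
- tin_open: open paint sample tin, 67 mm across, 72 mm high; origin at the centre of its underside; a bystander, to be left alone
- sander: dark sanding block, 63 x 110 x 22 mm; origin at the centre of its underside; a bystander, to be left alone
- tape: wide yellow tape roll lying flat, 106 mm across, 24 mm high; origin at the centre of its underside; a bystander, to be left alone

How it is judged:
By the outcome, as a careful person would: the job done as asked, in the order asked, and still so for the second after the job is handed in, with the robot touching nothing.
It also fails if it takes over 48 s, if anything falls off the work surface, if the arm or the gripper's body presses on something with over 40 N, if the wrist force passes 120 N, or if a joint passes its speed limit or range.

## Working session

There is one attempt and no reset: what is moved stays moved. The work goes in short steps, Python scripts to look and compute and a tool call to move; the robot and the scene stay as the last step left them, time stands still between calls to the robot, and variables do not carry over. Pictures are saved under pics/ and viewed, and the job is handed in when it is done.

Besides the shell and the picture viewer there is one more tool, called after "Call:" by a JSON object that holds its "method" and its "body", one argument or row to a line. play_rows: Moves the arm, as the interface text tells. Its arguments: {"type":"object","properties":{"increments":{"type":"array","items":{"type":"object","properties":{"dx":{"type":"number"},"dy":{"type":"number"},"dz":{"type":"number"},"rx":{"type":"number"},"ry":{"type":"number"},"rz":{"type":"number"}}}},"fingers":{"type":"number"}},"required":["increments"]}

```bash
ls; mkdir -p pics; python3 - <<'E'
from cell import env, viewer
import cv2
print(env.state(), env.grasp_offset)
for n in ("side","top"):
    c=viewer.read_camera(n)
    print(n,{k:v for k,v in c.items() if k!="image"})
    cv2.imwrite(f"pics/{n}0.png",c["image"][:,:,::-1])
E
```

```text
pics
{'t': 0.0, 'joints': array([-1.40655664e+00,  4.91565830e-01,  1.55945571e+00, -2.34481787e-05,
        1.09170254e+00, -1.05602362e-01]), 'qvel': array([-0.00068512, -0.00040255, -0.00063883, -0.00028485,  0.0006044 ,
        0.00068528]), 'tau': array([-1.55285801e-03, -6.12649727e+01, -2.58191818e+01,  6.91679539e-02,
        4.81370639e-02, -8.39010977e-05]), 'eef_pos': array([ 166.62523913, -602.34416497,  404.15557633]), 'tcp_rot': array([-3.14046534e+00, -9.85791451e-05,  2.69852818e-01]), 'ft_force': array([-0.10137627, -0.00212534,  0.67973111]), 'moment': array([-0.0554072 ,  0.01757845, -0.05508639]), 'opening': 1.002741666751659} 171.3
side {'fx': 443.4728063614481, 'fy': 443.4728063614481, 'cx': 318.2673941141886, 'cy': 240.33569622022503, 'rvec': array([ 0.59564262, -2.28376824,  1.58019541]), 'tvec': array([411.10941904, 143.9694374 , 746.10007273])}
top {'fx': 595.2636597819712, 'fy': 595.2636597819712, 'cx': 326.13974495364835, 'cy': 237.62841126191037, 'rvec': array([ 2.15728799, -2.1219334 ,  0.18460657]), 'tvec': array([ -22.37389707,  495.71178637, 1429.55697119])}
```

View pics/side0.png

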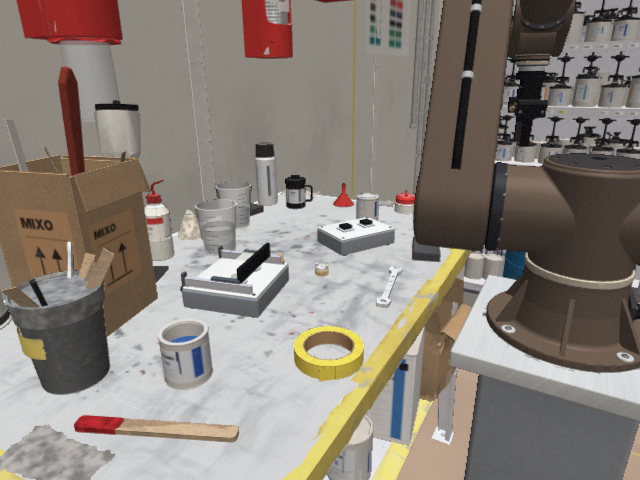

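View pics/top0.png

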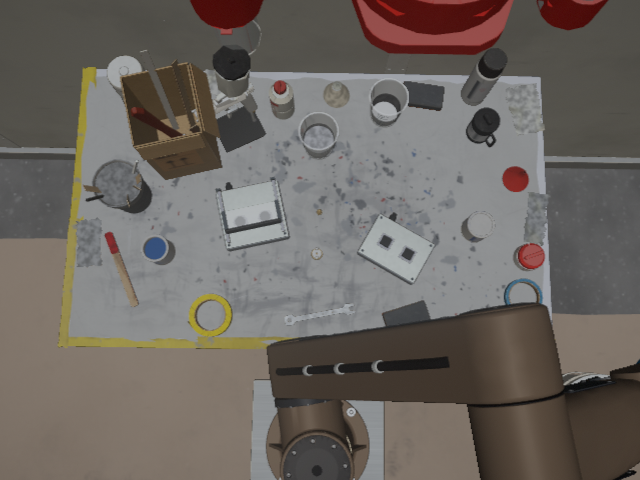

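The reset station is at about (253,214) in the top view, with its bar near (248,205). The fan station is on the right at (397,248). I'll enlarge both to measure.

```bash
python3 - <<'E'
import cv2
a=cv2.imread("pics/top0.png")[165:265,200:310]
cv2.imwrite("pics/topc.png",cv2.resize(a,None,fx=6,fy=6,interpolation=cv2.INTER_CUBIC)[:600])
a=cv2.imread("pics/side0.png")[230:325,170:303]
cv2.imwrite("pics/sidec.png",cv2.resize(a,None,fx=6,fy=6,interpolation=cv2.INTER_CUBIC))
E
```

```text
(no output)
```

View pics/topc.png

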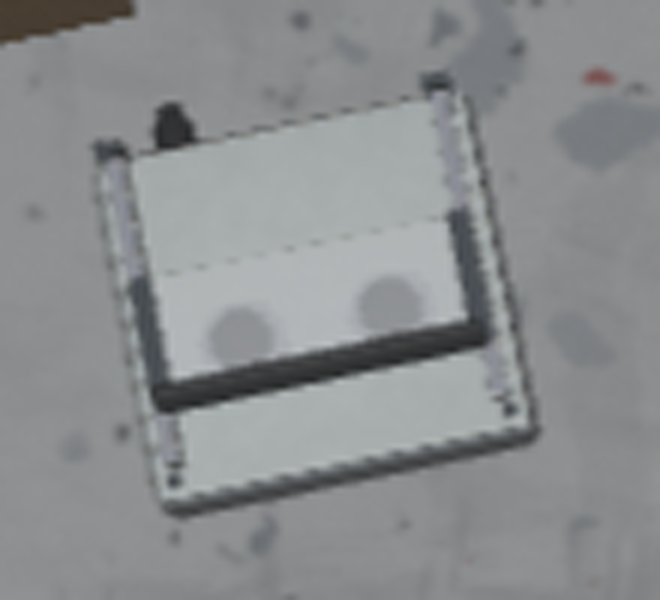

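View pics/sidec.png

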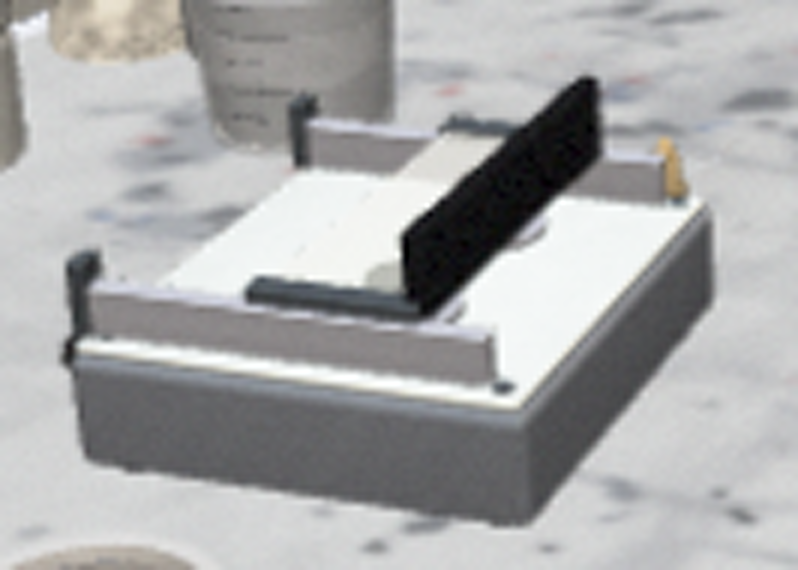

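```bash
cat > h.py <<'E'
import numpy as np, cv2
cal={}
cal['top']=dict(f=595.2636597819712,c=(326.13974495364835,237.62841126191037),r=np.array([2.15728799,-2.1219334,0.18460657]),t=np.array([-22.37389707,495.71178637,1429.55697119]))
cal['side']=dict(f=443.4728063614481,c=(318.2673941141886,240.33569622022503),r=np.array([0.59564262,-2.28376824,1.58019541]),t=np.array([411.10941904,143.9694374,746.10007273]))
def proj(n,P):
    k=cal[n];K=np.array([[k['f'],0,k['c'][0]],[0,k['f'],k['c'][1]],[0,0,1]])
    return cv2.projectPoints(np.atleast_2d(np.array(P,float)),k['r'],k['t'],K,None)[0].reshape(-1,2)
def ray(n,uv,z):
    k=cal[n];R=cv2.Rodrigues(k['r'])[0];C=-R.T@k['t']
    d=R.T@np.array([(uv[0]-k['c'][0])/k['f'],(uv[1]-k['c'][1])/k['f'],1]);return C+d*(z-C[2])/d[2]
E
python3 - <<'E'
from h import *
from scipy.optimize import least_squares
def cr(uv,o): return [(uv[0]+.5)/6-.5+o[0],(uv[1]+.5)/6-.5+o[1]]
T=(200,165);S=(170,230)
# cam, pix, local xyz, moves with cover
obs=[('top',cr((163,500),T),(-60,80,45),0),('top',cr((538,428),T),(-60,-80,45),0),('top',cr((95,160),T),(90,80,45),0),('top',cr((460,85),T),(90,-80,45),0),
('side',cr((527,410),S),(-60,80,45),0),('side',cr((712,205),S),(-60,-80,45),0),('side',cr((78,350),S),(90,80,45),0),
('top',cr((240,335),T),(0,31,58),0),('top',cr((390,303),T),(0,-31,58),0),
('top',cr((160,395),T),(-30,68,90),1),('top',cr((490,327),T),(-30,-68,90),1),
('side',cr((408,240),S),(-30,68,90),1),('side',cr((425,313),S),(-30,68,60),1),('side',cr((600,78),S),(-30,-68,90),1)]
def res(p,full=False):
    x,y,a,s=p;out=[]
    for n,uv,l,m in obs:
        lx=l[0]+(s if m else 0);P=[x+lx*np.cos(a)-l[1]*np.sin(a),y+lx*np.sin(a)+l[1]*np.cos(a),l[2]]
        out.append(proj(n,P)[0]-uv)
    return np.ravel(out)
r=least_squares(res,[600,150,0.2,5],loss='soft_l1',x_scale=[10,10,.1,5])
print(r.x);print(res(r.x).reshape(-1,2).round(1))
print(np.sqrt(np.diag(np.linalg.inv(r.jac.T@r.jac)))*.7)
for only in('top','side'):
    m=np.repeat([o[0]==only for o in obs],2)
    q=least_squares(lambda p:res(p)[m],r.x,loss='soft_l1',x_scale=[10,10,.1,5]);print(only,q.x,np.abs(q.fun).max())
E
```

```text
[5.38248797e+02 1.67006002e+02 2.31573355e-01 6.52959870e+00]
[[-0.9  1.6]
 [ 0.6 -0.1]
 [-0.8  0. ]
 [ 1.3 -0.7]
 [-0.4 -0.7]
 [ 0.7 -2.2]
 [-2.5 -1. ]
 [ 0.6  0.4]
 [ 0.4  0.5]
 [-1.3  0.6]
 [-0.4  0. ]
 [ 1.1 -1.5]
 [-0.5  2.1]
 [-0.7 -1.4]]
[0.7197688  0.72615577 0.00668543 1.09686278]
top [5.39078610e+02 1.66832839e+02 2.28927371e-01 6.12960485e+00] 1.491020198047977
side [5.34735584e+02 1.69280783e+02 2.26184269e-01 7.70767051e+00] 2.9713458027600836
```

```bash
cat >> h.py <<'E'
from scipy.spatial.transform import Rotation as Ro
SX,SY,SA=538.5,167.,0.23
def go(state,local=None,world=None,yaw=SA,z=None):
    "tool-axis shift to TCP target"
    if local is not None:
        c,s=np.cos(SA),np.sin(SA); world=[SX+c*local[0]-s*local[1],SY+s*local[0]+c*local[1],z]
    R=Ro.from_euler('xyz',state['tcp_rot'])
    d=R.inv().apply(np.array(world)-state['eef_pos'])
    w=(R.inv()*Ro.from_euler('xyz',[np.pi,0,yaw])).as_rotvec(degrees=True)/6
    return d.round(1),w.round(3)
def loc(state):
    d=np.array(state['eef_pos'][:2])-[SX,SY];c,s=np.cos(SA),np.sin(SA)
    return np.round([c*d[0]+s*d[1],-s*d[0]+c*d[1],state['eef_pos'][2]-190,state['tcp_rot'][2]],3)
E
python3 - <<'E'
from h import *; from cell import env
s=env.state()
print(go(s,world=[430,-350,404])); print(go(s,local=(-65,0),z=380))
E
```

```text
(array([ 321.1, -173. ,    0.4]), array([-0.009, -0.001,  0.38 ]))
(array([ 498.6, -645. ,   24.9]), array([-0.009, -0.001,  0.38 ]))
```

Call:
{"method": "play_rows", "body": {
  "fingers": 0.526,
  "increments": [
    {"dx":30,"dy":-16},
    {"dx":65,"dy":-35},
    {"dx":100,"dy":-54},
    {"dx":135,"dy":-73},
    {"dx":170,"dy":-92},
    {"dx":205,"dy":-112},
    {"dx":240,"dy":-135},
    {"dx":270,"dy":-155}
  ]
}}

```text
invalid input
```

Call:
{"method": "play_rows", "body": {
  "increments": [
    {"dx":18,"dy":-32},
    {"dx":36,"dy":-64},
    {"dx":54,"dy":-96},
    {"dx":72,"dy":-128},
    {"dx":90,"dy":-160},
    {"dx":108,"dy":-192},
    {"dx":126,"dy":-224},
    {"dx":140,"dy":-250}
  ]
}}

```text
invalid input
```

```bash
python3 - <<'E'
from h import *; from cell import env
s=env.state(); print(s['t'],s['eef_pos'],s['tcp_rot'],s['opening'],s['ft_force'],s['joints'])
print(go(s,local=(-65,0),z=380))
E
```

```text
0.1 [ 166.60014348 -602.35978817  404.22020903] [-3.14062445e+00 -7.28782815e-05  2.69815160e-01] 0.9996948821768542 [0.48111803 0.21697809 0.75840194] [-1.40659943e+00  4.91498100e-01  1.55939029e+00 -3.33532690e-05
  1.09167476e+00 -1.05602905e-01]
(array([ 498.6, -645. ,   24.9]), array([-0.009, -0.001,  0.38 ]))
```

Call:
{"method": "play_rows", "body": {
  "fingers": 0.526,
  "increments": [
    {"dx":30,"dy":-16,"dz":0,"rx":0,"ry":0,"rz":0},
    {"dx":65,"dy":-35,"dz":0,"rx":0,"ry":0,"rz":0},
    {"dx":100,"dy":-54,"dz":0,"rx":0,"ry":0,"rz":0},
    {"dx":135,"dy":-73,"dz":0,"rx":0,"ry":0,"rz":0},
    {"dx":170,"dy":-92,"dz":0,"rx":0,"ry":0,"rz":0},
    {"dx":205,"dy":-112,"dz":0,"rx":0,"ry":0,"rz":0},
    {"dx":240,"dy":-135,"dz":0,"rx":0,"ry":0,"rz":0},
    {"dx":270,"dy":-155,"dz":0,"rx":0,"ry":0,"rz":0}
  ]
}}

```text
t: 0.77
eef_pos: [386.8, -379.0, 404.2]
tcp_rot: [-3.14, 0.0, 0.27]
ft_force: [0.6, -0.0, 0.4]
opening: 0.541
```

Call:
{"method": "play_rows", "body": {
  "increments": [
    {"dx":18,"dy":-32,"dz":0,"rx":0,"ry":0,"rz":0},
    {"dx":36,"dy":-64,"dz":0,"rx":0,"ry":0,"rz":0},
    {"dx":54,"dy":-96,"dz":0,"rx":0,"ry":0,"rz":0},
    {"dx":72,"dy":-128,"dz":0,"rx":0,"ry":0,"rz":0},
    {"dx":90,"dy":-160,"dz":0,"rx":0,"ry":0,"rz":0},
    {"dx":108,"dy":-192,"dz":0,"rx":0,"ry":0,"rz":0},
    {"dx":126,"dy":-224,"dz":0,"rx":0,"ry":0,"rz":0.2},
    {"dx":140,"dy":-250,"dz":0,"rx":0,"ry":0,"rz":0.38}
  ]
}}

```text
t: 1.43
eef_pos: [455.1, -98.5, 404.6]
tcp_rot: [-3.14, 0.0, 0.23]
ft_force: [0.9, -0.4, -0.3]
opening: 0.526
```

```bash
python3 - <<'E'
from h import *; from cell import env
s=env.state(); print(s['t'],s['eef_pos'],s['tcp_rot'],s['opening'],s['ft_force'],s['joints'])
print(go(s,local=(-75,0),z=330))
E
```

```text
1.4333 [455.06858751 -98.49615656 404.56250874] [-3.13985738e+00  1.34686415e-04  2.29823493e-01] 0.525727368231774 [ 0.89046916 -0.3513082  -0.28638369] [-3.55410724e-01  2.65489710e-01  1.93415981e+00  1.69533742e-03
  9.43014647e-01  9.84565734e-01]
(array([  66.7, -239.4,   75. ]), array([-0.017,  0.001, -0.002]))
```

Call:
{"method": "play_rows", "body": {
  "increments": [
    {"dx":9,"dy":-33,"dz":0,"rx":0,"ry":0,"rz":0},
    {"dx":18,"dy":-67,"dz":0,"rx":0,"ry":0,"rz":0},
    {"dx":28,"dy":-101,"dz":10,"rx":0,"ry":0,"rz":0},
    {"dx":38,"dy":-135,"dz":20,"rx":0,"ry":0,"rz":0},
    {"dx":47,"dy":-169,"dz":35,"rx":0,"ry":0,"rz":0},
    {"dx":56,"dy":-203,"dz":50,"rx":0,"ry":0,"rz":0},
    {"dx":67,"dy":-239,"dz":65,"rx":0,"ry":0,"rz":0},
    {"dx":67,"dy":-239,"dz":75,"rx":0,"ry":0,"rz":0}
  ]
}}

```text
t: 2.1
eef_pos: [465.4, 154.2, 328.7]
tcp_rot: [-3.139, 0.001, 0.234]
ft_force: [0.8, -0.4, -0.2]
opening: 0.527
```

```bash
cat > snap.py <<'E'
import sys,cv2; from h import *; from cell import env,viewer
for n,(u0,v0,u1,v1) in (('top',(190,140,320,270)),('side',(150,180,330,315))):
    im=viewer.read_camera(n)["image"][:,:,::-1][v0:v1,u0:u1]
    cv2.imwrite(f"pics/{n}{sys.argv[1]}.png",cv2.resize(im,None,fx=4.4,fy=4.4,interpolation=cv2.INTER_CUBIC))
s=env.state(); print(s['t'],loc(s),s['tcp_rot'],s['opening'],s['ft_force'])
E
python3 snap.py 1
```

```text
2.2 [-74.891   0.959 138.413   0.233] [-3.1396452   0.00350789  0.23271923] 0.5270633097378051 [ 0.0639488  -0.2212097  -0.60640312]
```

View pics/top1.png

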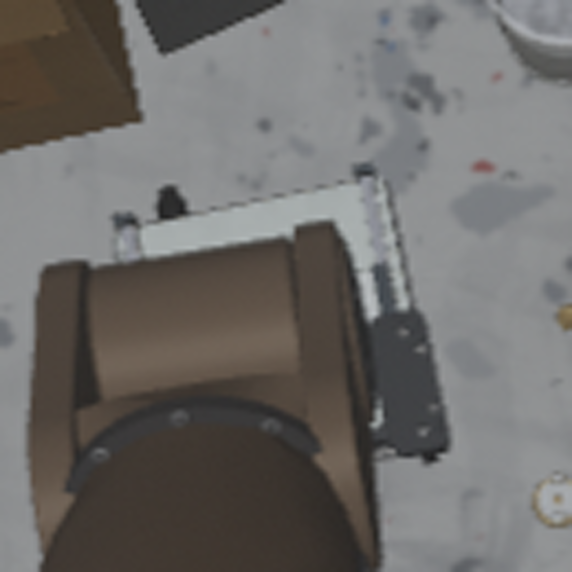

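View pics/side1.png

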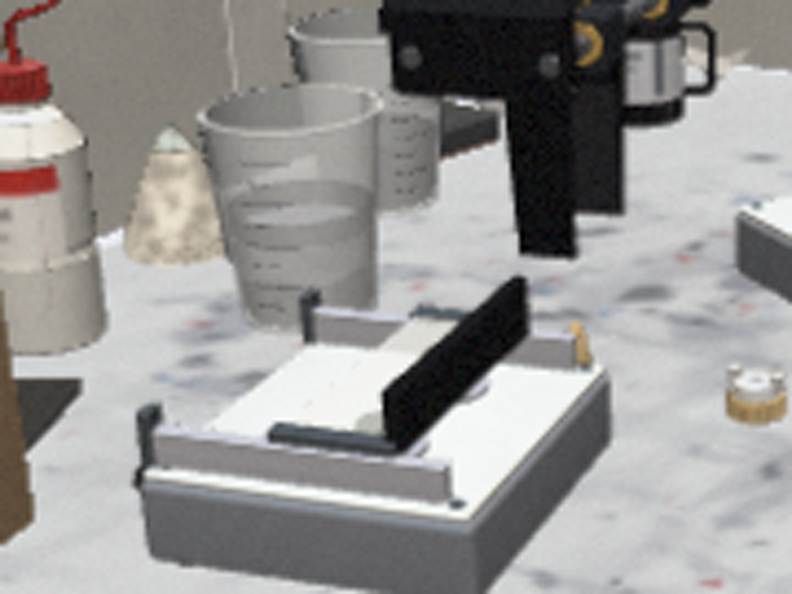

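```bash
python3 - <<'E'
from h import *; from cell import env
s=env.state(); print(go(s,local=(-62,0),z=258))
R=Ro.from_euler('xyz',s['tcp_rot'])
for p in [(10,-37,190),(-10,-37,190),(10,-25,190),(-10,-25,190),(10,25,190),(-10,25,190),(-10,37,190)]:
    print(p,((proj('side',R.apply(p)+s['eef_pos'])[0]-[150,180])*4.4).round(0))
E
```

```text
(array([13.1,  1.1, 70.4]), array([-0.019,  0.034,  0.026]))
(10, -37, 190) [513. 256.]
(-10, -37, 190) [561. 260.]
(10, -25, 190) [524. 245.]
(-10, -25, 190) [572. 250.]
(10, 25, 190) [570. 206.]
(-10, 25, 190) [615. 210.]
(-10, 37, 190) [624. 201.]
```

The fingertips project within about 1 px of where they appear in the side view, so the estimate holds. I'll come down in front of the bar next.

Call:
{"method": "play_rows", "body": {
  "increments": [
    {"dx":3,"dy":0,"dz":12,"rx":0,"ry":0,"rz":0},
    {"dx":6,"dy":1,"dz":26,"rx":0,"ry":0,"rz":0},
    {"dx":9,"dy":1,"dz":40,"rx":0,"ry":0,"rz":0},
    {"dx":13,"dy":1,"dz":52,"rx":0,"ry":0,"rz":0.02},
    {"dx":13,"dy":1,"dz":62,"rx":0,"ry":0.03,"rz":0.03},
    {"dx":13,"dy":1,"dz":68,"rx":0,"ry":0.03,"rz":0.03},
    {"dx":13,"dy":1,"dz":70,"rx":0,"ry":0.03,"rz":0.03},
    {"dx":13,"dy":1,"dz":70,"rx":0,"ry":0.03,"rz":0.03}
  ]
}}

```text
t: 2.87
eef_pos: [478.1, 152.6, 258.3]
tcp_rot: [-3.14, 0.001, 0.229]
ft_force: [0.5, 0.6, 0.3]
opening: 0.526
```

```bash
python3 snap.py 2; python3 - <<'E'
from h import *; from cell import env
s=env.state(); print(go(s,local=(22,0),z=258))
E
```

```text
2.9667 [-6.2049e+01 -3.4000e-02  6.8883e+01  2.2900e-01] [-3.13971830e+00 -2.32629574e-04  2.29410357e-01] 0.5229818999652607 [-0.95938816  0.35692904  0.2032414 ]
(array([84. , -0.1,  0.9]), array([-0.018, -0.002, -0.006]))
```

View pics/side2.png

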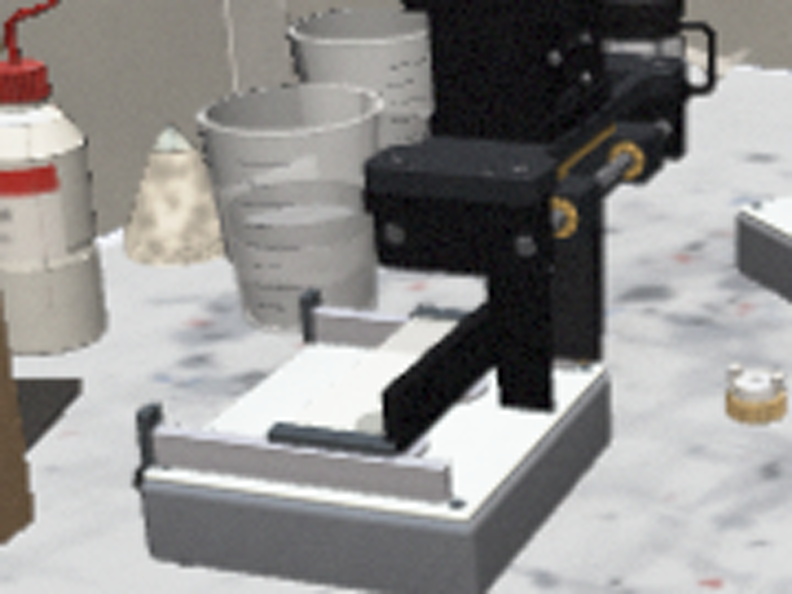

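Call:
{"method": "play_rows", "body": {
  "increments": [
    {"dx":10,"dy":0,"dz":0,"rx":0,"ry":0,"rz":0},
    {"dx":18,"dy":0,"dz":0,"rx":0,"ry":0,"rz":0},
    {"dx":25,"dy":0,"dz":0,"rx":0,"ry":0,"rz":0},
    {"dx":31,"dy":0,"dz":0,"rx":0,"ry":0,"rz":0},
    {"dx":37,"dy":0,"dz":0,"rx":0,"ry":0,"rz":0},
    {"dx":43,"dy":0,"dz":0,"rx":0,"ry":0,"rz":0},
    {"dx":49,"dy":0,"dz":0,"rx":0,"ry":0,"rz":0},
    {"dx":55,"dy":0,"dz":0,"rx":0,"ry":0,"rz":0}
  ]
}}

```text
t: 3.63
eef_pos: [532.2, 165.4, 258.8]
tcp_rot: [-3.14, 0.0, 0.229]
ft_force: [-2.4, -1.1, 1.1]
opening: 0.527
```

Call:
{"method": "play_rows", "body": {
  "increments": [
    {"dx":6,"dy":0,"dz":0,"rx":0,"ry":0,"rz":0},
    {"dx":12,"dy":0,"dz":0,"rx":0,"ry":0,"rz":0},
    {"dx":17,"dy":0,"dz":0,"rx":0,"ry":0,"rz":0},
    {"dx":21,"dy":0,"dz":0,"rx":0,"ry":0,"rz":0},
    {"dx":24,"dy":0,"dz":0,"rx":0,"ry":0,"rz":0},
    {"dx":24,"dy":0,"dz":0,"rx":0,"ry":0,"rz":0}
  ]
}}

```text
t: 4.13
eef_pos: [556.1, 171.0, 258.8]
tcp_rot: [-3.14, -0.001, 0.229]
ft_force: [-1.0, -0.7, -0.0]
opening: 0.527
```

```bash
python3 snap.py 3
```

```text
4.2333 [17.598 -0.088 68.775  0.229] [-3.13971204e+00 -4.78079966e-04  2.29455352e-01] 0.5247953268998178 [-0.30400241 -0.73504994 -0.11790698]
```

View pics/side3.png

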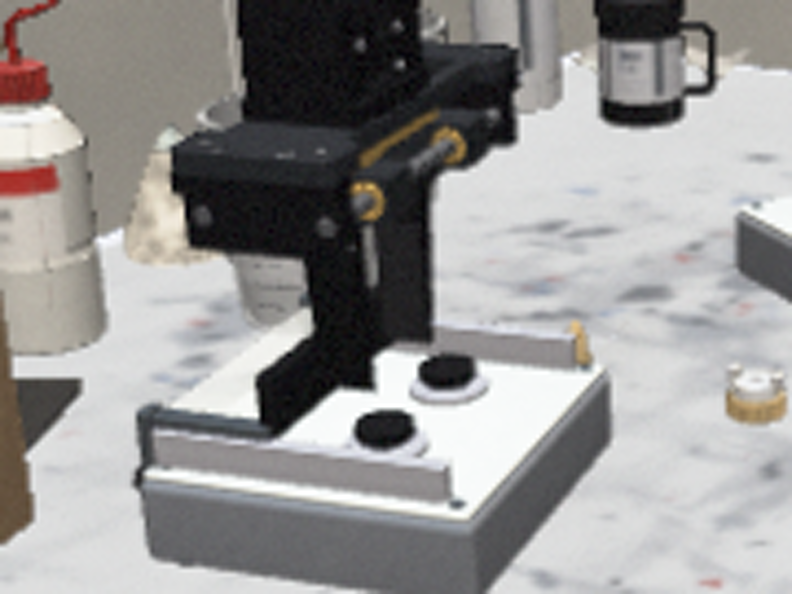

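Call:
{"method": "play_rows", "body": {
  "increments": [
    {"dx":1.5,"dy":0,"dz":0,"rx":0,"ry":0,"rz":0},
    {"dx":3,"dy":0,"dz":0,"rx":0,"ry":0,"rz":0},
    {"dx":3,"dy":0,"dz":0,"rx":0,"ry":0,"rz":0}
  ]
}}

```text
t: 4.48
eef_pos: [557.6, 171.4, 258.7]
tcp_rot: [-3.14, 0.004, 0.229]
ft_force: [-9.1, -2.8, 5.7]
opening: 0.527
```

Call:
{"method": "play_rows", "body": {
  "increments": [
    {"dx":1,"dy":0,"dz":0,"rx":0,"ry":0,"rz":0},
    {"dx":2,"dy":0,"dz":0,"rx":0,"ry":0,"rz":0},
    {"dx":2,"dy":0,"dz":0,"rx":0,"ry":0,"rz":0}
  ]
}}

```text
t: 4.73
eef_pos: [558.4, 171.7, 258.6]
tcp_rot: [-3.14, 0.009, 0.229]
ft_force: [-10.2, -2.5, 7.5]
opening: 0.524
```

The push force has risen to about 10 N with the bar no longer advancing, so the cover is at its stop. I'll back off to above the keys.

```bash
python3 - <<'E'
from h import *; from cell import env
s=env.state(); print(loc(s),s['tcp_rot'],go(s,local=(-1.5,0),z=260))
E
```

```text
[ 2.0441e+01 -4.0000e-03  6.8637e+01  2.2900e-01] [-3.13956788  0.00858436  0.22940275] (array([-22. ,   0. ,  -1.2]), array([-0.019,  0.082, -0.006]))
```

Call:
{"method": "play_rows", "body": {
  "increments": [
    {"dx":-3,"dy":0,"dz":-1,"rx":0,"ry":0.03,"rz":0},
    {"dx":-8,"dy":0,"dz":-1.2,"rx":0,"ry":0.08,"rz":0},
    {"dx":-14,"dy":0,"dz":-1.2,"rx":0,"ry":0.08,"rz":0},
    {"dx":-19,"dy":0,"dz":-1.2,"rx":-0.02,"ry":0.08,"rz":0},
    {"dx":-22,"dy":0,"dz":-1.2,"rx":-0.02,"ry":0.08,"rz":0},
    {"dx":-22,"dy":0,"dz":-1.2,"rx":-0.02,"ry":0.08,"rz":0}
  ]
}}

```text
t: 5.23
eef_pos: [536.4, 166.6, 260.1]
tcp_rot: [3.141, 0.0, 0.23]
ft_force: [-0.4, -0.7, -0.1]
opening: 0.527
```

```bash
python3 snap.py 4
```

```text
5.3333 [-1.4850e+00 -2.2000e-02  7.0143e+01  2.2900e-01] [ 3.14147785e+00 -1.63526081e-04  2.29406414e-01] 0.5263857006364582 [0.64732389 0.74482642 0.36411753]
```

View pics/side4.png

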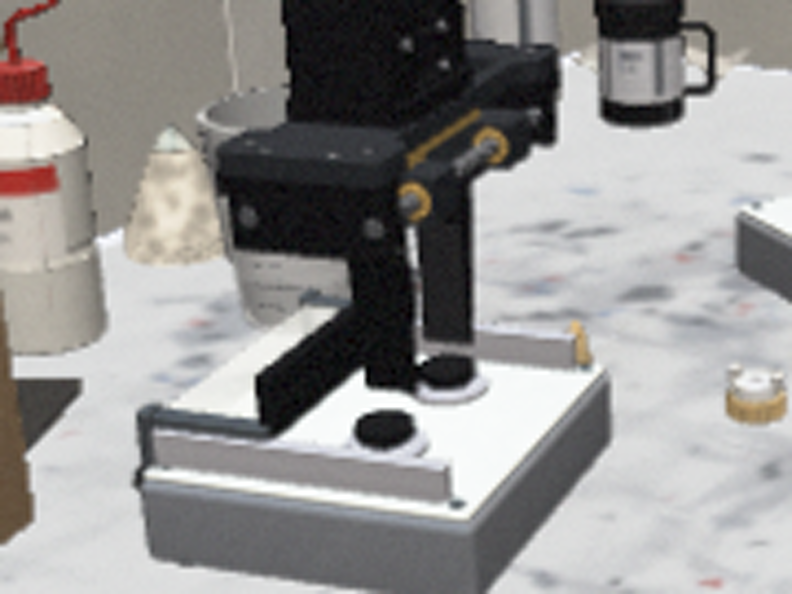

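```bash
python3 - <<'E'
from h import *; from cell import env
s=env.state()
R=Ro.from_euler('xyz',s['tcp_rot'])
for y in(-31,31):
  for dz in (190,202.1):
    print(y,dz,((proj('side',R.apply((0,y,dz))+s['eef_pos'])[0]-[150,180])*4.4).round(0))
for p in [(10,-37,190),(-10,-37,190),(10,-25,190),(-10,-25,190)]:
    print(p,((proj('side',R.apply(p)+s['eef_pos'])[0]-[150,180])*4.4).round(0))
for uv in((385,427),(447,368)):
    P=ray('side',(np.array(uv)+.5)/4.4-.5+[150,180],58);print(P,loc(dict(eef_pos=P,tcp_rot=[0,0,0])))
im=cv2.imread('pics/side4.png')[330:480,300:520];cv2.imwrite('pics/side4z.png',cv2.resize(im,None,fx=3.5,fy=3.5))
E
```

```text
-31 190 [384. 391.]
-31 202.1 [387. 417.]
31 190 [447. 335.]
31 202.1 [449. 360.]
(10, -37, 190) [356. 394.]
(-10, -37, 190) [400. 399.]
(10, -25, 190) [369. 382.]
(-10, -25, 190) [413. 387.]
[526.10368173 203.72931676  58.        ] [  -3.696   38.588 -132.       0.   ]
[541.38791189 142.50825533  58.        ] [  -2.772  -24.505 -132.       0.   ]
```

View pics/side4z.png

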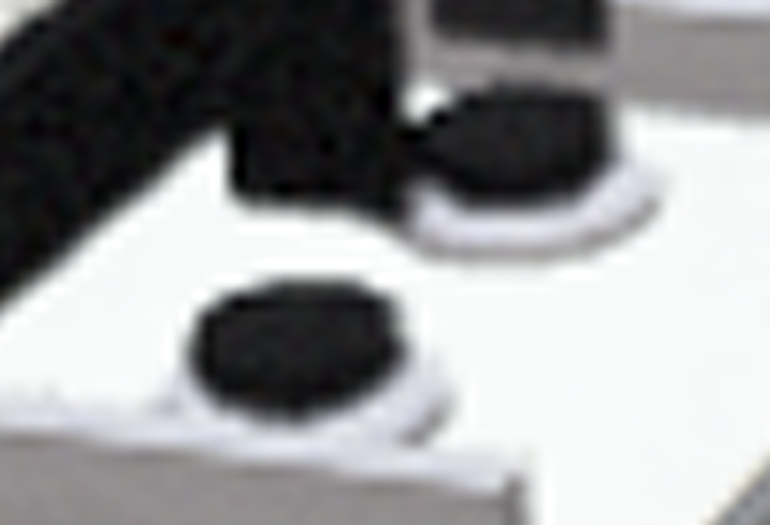

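The keys sit directly under the fingertips to within about 3 mm; in the zoomed side view the left key is at (385,420) and the right at (448,365). I'll widen the fingers slightly and press.

Call:
{"method": "play_rows", "body": {
  "fingers": 0.57,
  "increments": [
    {"dx":1.5,"dy":-1,"dz":0,"rx":0,"ry":0,"rz":0},
    {"dx":1.5,"dy":-1,"dz":3,"rx":0,"ry":0,"rz":0},
    {"dx":1.5,"dy":-1,"dz":7,"rx":0,"ry":0,"rz":0},
    {"dx":1.5,"dy":-1,"dz":9.5,"rx":0,"ry":0,"rz":0},
    {"dx":1.5,"dy":-1,"dz":9.5,"rx":0,"ry":0,"rz":0}
  ]
}}

```text
t: 5.75
eef_pos: [538.2, 168.0, 249.8]
tcp_rot: [3.142, 0.001, 0.229]
ft_force: [-0.5, 0.1, -0.3]
opening: 0.573
```

```bash
python3 snap.py 5
```

```text
5.85 [4.2000e-02 9.7300e-01 6.0366e+01 2.2900e-01] [3.14152086e+00 3.14775581e-04 2.29399702e-01] 0.5740934959140045 [0.09702258 0.5223281  0.70976998]
```

View pics/side5.png

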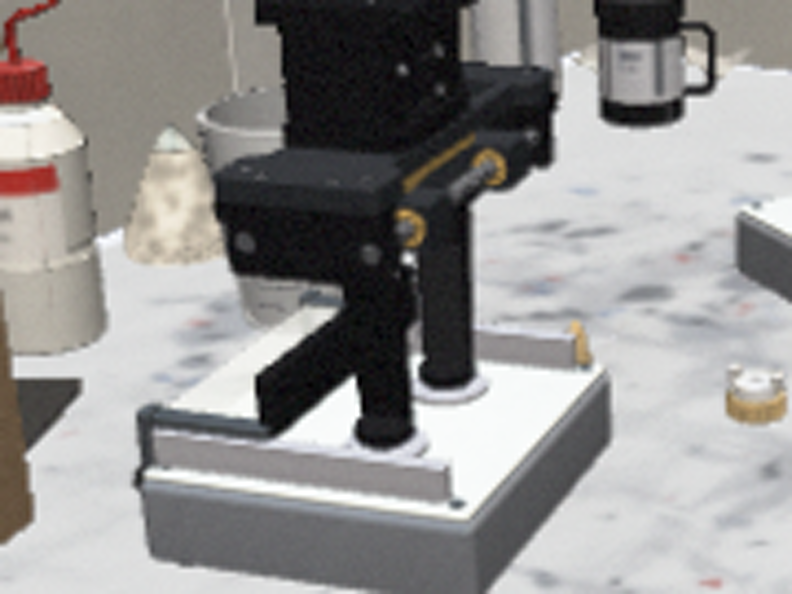

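Both fingertips are centred over their keys, near (385,430) and (447,375). Pressing now.

Call:
{"method": "play_rows", "body": {
  "increments": [
    {"dx":0,"dy":0,"dz":2,"rx":0,"ry":0,"rz":0},
    {"dx":0,"dy":0,"dz":5,"rx":0,"ry":0,"rz":0},
    {"dx":0,"dy":0,"dz":8,"rx":0,"ry":0,"rz":0},
    {"dx":0,"dy":0,"dz":10,"rx":0,"ry":0,"rz":0},
    {"dx":0,"dy":0,"dz":11,"rx":0,"ry":0,"rz":0},
    {"dx":0,"dy":0,"dz":11.5,"rx":0,"ry":0,"rz":0},
    {"dx":0,"dy":0,"dz":11.5,"rx":0,"ry":0,"rz":0}
  ]
}}

```text
t: 6.43
eef_pos: [538.2, 167.9, 241.2]
tcp_rot: [3.141, -0.002, 0.229]
ft_force: [-7.7, -3.5, 30.3]
opening: 0.57
```

Call:
{"method": "play_rows", "body": {
  "increments": [
    {"dx":0,"dy":0,"dz":2,"rx":0,"ry":0,"rz":0},
    {"dx":0,"dy":0,"dz":2,"rx":0,"ry":0,"rz":0},
    {"dx":0,"dy":0,"dz":2,"rx":0,"ry":0,"rz":0},
    {"dx":0,"dy":0,"dz":2,"rx":0,"ry":0,"rz":0},
    {"dx":0,"dy":0,"dz":2,"rx":0,"ry":0,"rz":0},
    {"dx":0,"dy":0,"dz":2,"rx":0,"ry":0,"rz":0},
    {"dx":0,"dy":0,"dz":2,"rx":0,"ry":0,"rz":0},
    {"dx":0,"dy":0,"dz":2,"rx":0,"ry":0,"rz":0}
  ]
}}

```text
t: 7.1
eef_pos: [538.0, 167.9, 241.2]
tcp_rot: [3.141, -0.003, 0.23]
ft_force: [-8.3, -1.4, 28.3]
opening: 0.568
```

```bash
python3 snap.py 6
```

```text
7.2 [-0.258  1.013 51.186  0.23 ] [ 3.14124231e+00 -2.76512448e-03  2.29612672e-01] 0.5699407661422119 [-8.54644005 -2.55014042 28.60989695]
```

View pics/side6.png

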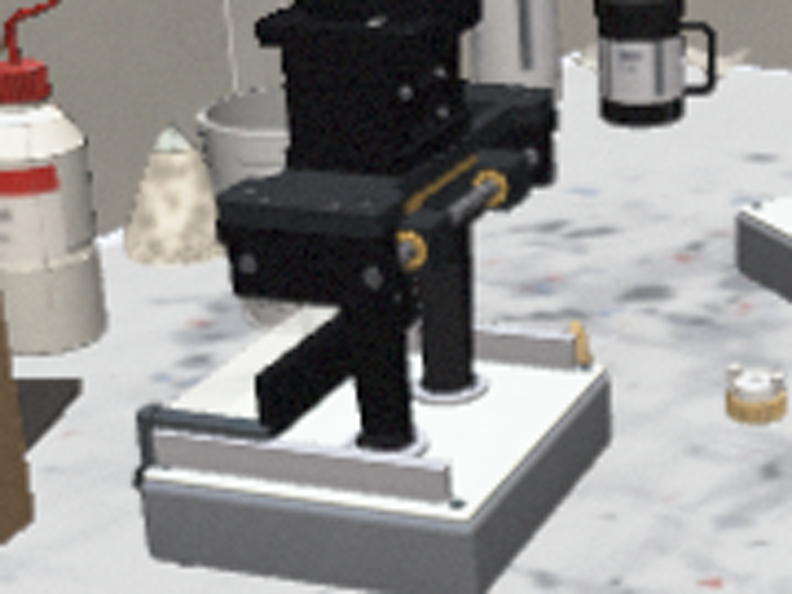

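Both keys are down at their stops, with the tips at 51 mm and about 28 N upward. I'll keep holding.

Call:
{"method": "play_rows", "body": {
  "increments": [
    {"dx":0,"dy":0,"dz":2,"rx":0,"ry":0,"rz":0},
    {"dx":0,"dy":0,"dz":2,"rx":0,"ry":0,"rz":0},
    {"dx":0,"dy":0,"dz":2,"rx":0,"ry":0,"rz":0},
    {"dx":0,"dy":0,"dz":2,"rx":0,"ry":0,"rz":0},
    {"dx":0,"dy":0,"dz":2,"rx":0,"ry":0,"rz":0},
    {"dx":0,"dy":0,"dz":2,"rx":0,"ry":0,"rz":0},
    {"dx":0,"dy":0,"dz":2,"rx":0,"ry":0,"rz":0},
    {"dx":0,"dy":0,"dz":2,"rx":0,"ry":0,"rz":0}
  ]
}}

```text
t: 7.87
eef_pos: [537.8, 167.9, 241.2]
tcp_rot: [3.141, -0.004, 0.23]
ft_force: [-8.5, -1.8, 29.1]
opening: 0.57
```

```bash
python3 - <<'E'
from h import *; from cell import env
s=env.state(); F=s['ft_force'];c,n=np.cos(SA),np.sin(SA)
print(s['t'],F,s['moment'],loc(s)); M=s['moment'];print('M along station x,y',c*M[0]+n*M[1],-n*M[0]+c*M[1],'F local',c*F[0]+n*F[1],-n*F[0]+c*F[1])
E
```

```text
7.8667 [-8.51054376 -1.83998947 29.12748237] [-0.38320448  1.53875868 -0.04667803] [-0.49   1.032 51.19   0.23 ]
M along station x,y -0.022310930795999995 1.5855996217865833 F local -8.705906700477177 0.1486767752519107
```

The moment about the station's x is close to 0, so each finger carries about 14.5 N. That is well over the 4.5 N needed, so both keys are on their stops.

Call:
{"method": "play_rows", "body": {
  "increments": [
    {"dx":0,"dy":0,"dz":2,"rx":0,"ry":0,"rz":0},
    {"dx":0,"dy":0,"dz":2,"rx":0,"ry":0,"rz":0},
    {"dx":0,"dy":0,"dz":2,"rx":0,"ry":0,"rz":0},
    {"dx":0,"dy":0,"dz":2,"rx":0,"ry":0,"rz":0},
    {"dx":0,"dy":0,"dz":2,"rx":0,"ry":0,"rz":0},
    {"dx":0,"dy":0,"dz":2,"rx":0,"ry":0,"rz":0},
    {"dx":0,"dy":0,"dz":2,"rx":0,"ry":0,"rz":0},
    {"dx":0,"dy":0,"dz":2,"rx":0,"ry":0,"rz":0}
  ]
}}

```text
t: 8.53
eef_pos: [537.6, 167.9, 241.2]
tcp_rot: [3.141, -0.005, 0.23]
ft_force: [-7.7, -2.8, 28.2]
opening: 0.573
```

Call:
{"method": "play_rows", "body": {
  "increments": [
    {"dx":0,"dy":0,"dz":2,"rx":0,"ry":0,"rz":0},
    {"dx":0,"dy":0,"dz":2,"rx":0,"ry":0,"rz":0},
    {"dx":0,"dy":0,"dz":2,"rx":0,"ry":0,"rz":0},
    {"dx":0,"dy":0,"dz":2,"rx":0,"ry":0,"rz":0},
    {"dx":0,"dy":0,"dz":2,"rx":0,"ry":0,"rz":0},
    {"dx":0,"dy":0,"dz":2,"rx":0,"ry":0,"rz":0},
    {"dx":0,"dy":0,"dz":2,"rx":0,"ry":0,"rz":0},
    {"dx":0,"dy":0,"dz":2,"rx":0,"ry":0,"rz":0}
  ]
}}

```text
t: 9.2
eef_pos: [537.4, 167.8, 241.2]
tcp_rot: [3.141, -0.006, 0.23]
ft_force: [-8.0, -2.6, 28.7]
opening: 0.572
```

Call:
{"method": "play_rows", "body": {
  "increments": [
    {"dx":0,"dy":0,"dz":2,"rx":0,"ry":0,"rz":0},
    {"dx":0,"dy":0,"dz":2,"rx":0,"ry":0,"rz":0},
    {"dx":0,"dy":0,"dz":2,"rx":0,"ry":0,"rz":0},
    {"dx":0,"dy":0,"dz":2,"rx":0,"ry":0,"rz":0},
    {"dx":0,"dy":0,"dz":2,"rx":0,"ry":0,"rz":0},
    {"dx":0,"dy":0,"dz":2,"rx":0,"ry":0,"rz":0},
    {"dx":0,"dy":0,"dz":2,"rx":0,"ry":0,"rz":0},
    {"dx":0,"dy":0,"dz":2,"rx":0,"ry":0,"rz":0}
  ]
}}

```text
t: 9.87
eef_pos: [537.1, 167.8, 241.2]
tcp_rot: [3.141, -0.007, 0.23]
ft_force: [-8.1, -1.6, 27.3]
opening: 0.569
```

Call:
{"method": "play_rows", "body": {
  "increments": [
    {"dx":0,"dy":0,"dz":2,"rx":0,"ry":0,"rz":0},
    {"dx":0,"dy":0,"dz":2,"rx":0,"ry":0,"rz":0},
    {"dx":0,"dy":0,"dz":2,"rx":0,"ry":0,"rz":0},
    {"dx":0,"dy":0,"dz":2,"rx":0,"ry":0,"rz":0},
    {"dx":0,"dy":0,"dz":2,"rx":0,"ry":0,"rz":0},
    {"dx":0,"dy":0,"dz":2,"rx":0,"ry":0,"rz":0},
    {"dx":0,"dy":0,"dz":2,"rx":0,"ry":0,"rz":0},
    {"dx":0,"dy":0,"dz":2,"rx":0,"ry":0,"rz":0}
  ]
}}

```text
t: 10.53
eef_pos: [536.9, 167.8, 241.2]
tcp_rot: [3.141, -0.009, 0.23]
ft_force: [-8.7, -2.8, 28.8]
opening: 0.571
```

Held for more than 4 s. Releasing straight up.

Call:
{"method": "play_rows", "body": {
  "increments": [
    {"dx":0,"dy":0,"dz":-6,"rx":0,"ry":0,"rz":0},
    {"dx":0,"dy":0,"dz":-16,"rx":0,"ry":0,"rz":0},
    {"dx":0,"dy":0,"dz":-30,"rx":0,"ry":0,"rz":0},
    {"dx":0,"dy":0,"dz":-48,"rx":0,"ry":0,"rz":0},
    {"dx":0,"dy":0,"dz":-68,"rx":0,"ry":0,"rz":0},
    {"dx":0,"dy":0,"dz":-88,"rx":0,"ry":0,"rz":0},
    {"dx":0,"dy":0,"dz":-100,"rx":0,"ry":0,"rz":0},
    {"dx":0,"dy":0,"dz":-100,"rx":0,"ry":0,"rz":0}
  ]
}}

```text
t: 11.2
eef_pos: [536.3, 167.7, 343.6]
tcp_rot: [3.141, -0.013, 0.23]
ft_force: [-0.5, -0.5, -0.2]
opening: 0.572
```

```bash
python3 snap.py 7; python3 - <<'E'
from cell import viewer; import cv2
cv2.imwrite('pics/side7f.png',viewer.read_camera('side')['image'][:,:,::-1])
E
```

```text
11.3 [ -2.403   1.177 151.05    0.23 ] [ 3.14074657 -0.0089204   0.22978747] 0.5673810040910965 [ 0.7895584  -0.54024834 -0.31954183]
```

View pics/side7.png

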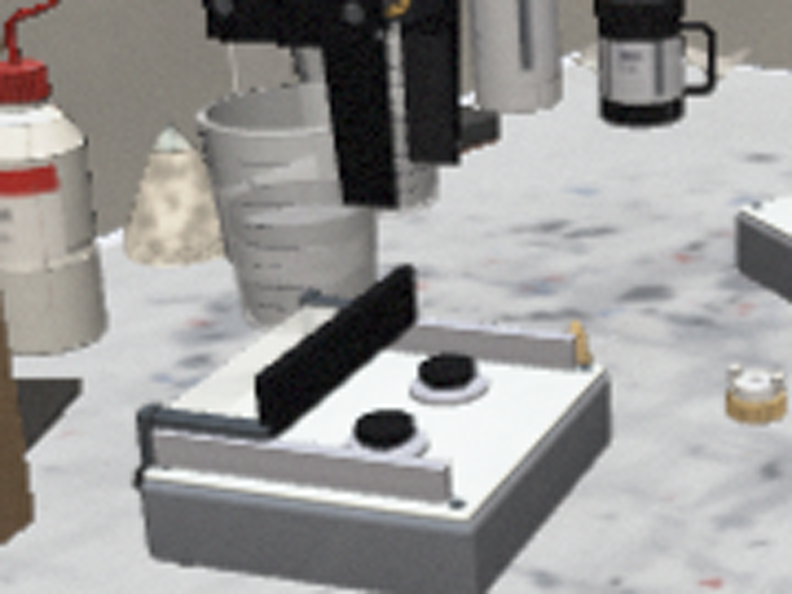

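View pics/side7f.png

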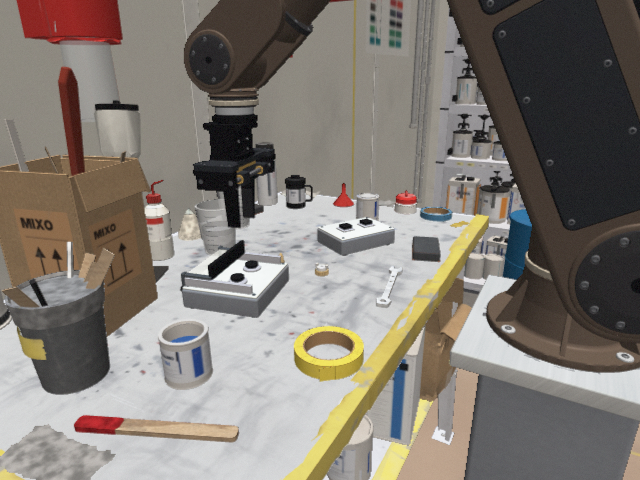

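```bash
python3 - <<'E'
from h import *
for uv,z in (((258,376),90),((413,266),90),((272,432),60)):
    P=ray('side',(np.array(uv)+.5)/4.4-.5+[150,180],z);print(loc(dict(eef_pos=P,tcp_rot=[0,0,0])))
from cell import env
env.job_done()
E
```

```text
[  33.759   70.041 -100.       0.   ]
[  28.591  -60.93  -100.       0.   ]
[  36.888   58.985 -130.       0.   ]
the job is handed in; nothing more can be done
```

The job is done and handed in at about 11.3 s of the 48 s allowed.

- **Cover:** I pushed it back with the fingertips until it stopped against about 10 N. In the last picture the front face of its bar reads about 29 to 37 mm behind the key line. The stop is at 30 mm, and single-pixel readings are good to only a few mm. The slide's side arm is also up against its end post.
- **Keys:** I pressed both together, one fingertip on each, until the tips were at 51 mm. The total force was about 28 N and evenly shared, so both keys were on their stops. I held them for about 4.2 s, then lifted straight up. The last picture shows both keys up.
- **Rest of the bench:** The gripper was left about 150 mm above the bench, touching nothing, with the wrist force near zero. The fan station was not touched, and in the last side view nothing on the bench appears to have moved.

The top and side views put the station 2 to 4 mm apart. I went between them and checked the alignment in the side picture before pressing. While pressing there was a steady sideways force of about 8 N, and the tool crept back about 1 mm during the hold. The force reading showed both keys still held down throughout.

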